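Set and lock the strip length on the tape dispenser

TASK

The next cartons need the strip length that is marked in red on the tape dispenser. With a fingertip laid on the knurled length wheel, roll its top away from you, click by click, until the red line has clicked in beside the white pointer; then push the orange lock slide all the way in towards the wheel so that the setting cannot shift, and take the hand away. Use a light touch without pinching anything, and leave the other things on the bench where they are.

Things in the scene. Friction and masses are not known exactly. Their poses are not given: they have to be found in the camera images.
- tape_dispenser: Grey bench tape dispenser, 280 x 120 mm, fixed to the bench. Origin: centre of its underside; its x axis points from the front (outlet, towards the robot) to the rear, y to the left, z up. The front half (x -130 to 0) is a control block with a flat deck 85 mm high; behind it stands a tape roll, 150 mm high, from x = 18 mm.
- wheel_top (a point): Highest point (crown) of the length wheel at rest, in the middle of its width; 111 mm above the bench, at x -75, y 12 mm of the dispenser. Fixed: does not turn or sink with the wheel. The dispenser's axes. The wheel's axle is sprung: under a fingertip it gives way downward, from 4 N on, by 0.7 mm a newton, down to a firm stop at 5 mm; a press of 5 to 9 N (1 to 3 mm) is right.
- length_wheel (a joint): Angle of the knurled wheel, rad: radius 32, width 20 mm, axle along y, 26 mm out of the deck; cheeks beside it end 5.5 mm below its crown. Grows as its top rolls away from the front; 0 = red line on top, at the white pointer on the right cheek; starts below 0. Clicks every 0.349 rad (11.2 mm of rim), springs to the nearest unless just midway; 2.5 N at the rim turns it. Friction about 1.
- lock_slide (a joint): Travel of the orange lock slide, m: 0 = open (as found; a yellow patch shows beside it), 0.010 = fully in, against a stop, along the dispenser's +y, towards the wheel. Takes about 2 N and stays where it is left. Its bolt enters the wheel only when the wheel stands in a click, and then the wheel cannot turn. When in, a green patch shows on its outer side.
- lock_tab (a point): Centre of the slide's orange tab (moves with it): 20 mm along the dispenser's x, 12 mm along y, 13 mm high, standing on the deck, right of the wheel; its centre is 8 mm above the deck. Push it on its right (-y) face, which is free; the deck goes on 18 mm beyond that face. Dispenser's axes.
- carton: Bystander: brown shipping carton, 102 x 142 x 46 mm, loose, left of the dispenser. Origin: centre of its underside.
- small_carton: Bystander: small brown carton, 77 x 102 x 63 mm, loose, left of the dispenser. Origin: centre of its underside.
- marker: Bystander: marker pen, white with a red cap, 135 x 17 mm, loose, lying in front of the dispenser. Origin: centre of its underside.
- stapler: Bystander: red stapler, 135 x 34 x 51 mm, loose, right of the dispenser. Origin: centre of its underside.
- tape_measure: Bystander: yellow tape measure, 64 x 75 x 37 mm, loose, front right. Origin: centre of its underside.

How it is judged:
By the outcome, as a careful person would: the job done as asked, in the order asked, and still so for the second after the job is handed in, with the robot touching nothing.
It also fails if it takes over 51 s, if anything falls off the work surface, if the arm or the gripper's body presses on something with over 40 N, if the wrist force passes 120 N, or if a joint passes its speed limit or range.

ROBOT

A 6-joint arm with a two-finger parallel gripper is mounted at the origin on a cart in front of the work surface, level with it; the furniture and walls round the work are solid. World frame = base frame: x ahead of the robot, y to its left, z up, the work surface at z = 0. Lengths are in mm, angles in rad, forces in N, time in s.
With the tool pointing down it reaches from about 350 to 725 mm from the base axis. Payload 4.3 kg.
Tool frame: the origin (TCP) lies midway between the tips of the shut fingers; the grasp point (between the pads) lies 19 mm behind it; z points along the fingers, y is the direction in which the jaws open and shut (so a half turn about z gives the same grasp; the last joint's range is limited). The gripper opens to 85 mm and grips with 20 to 120 N. Pads are 22 mm wide; open, the fingers measure 114 mm over their backs; the gripper's body (76 mm by 85 mm) begins 54 mm behind the grasp point. The pads swing forward as they close: fully open they stand 13 mm farther back than shut.
Start: joints at [1.082, 0.377, 0.081, 1.274, 0, 1.46], TCP at [212.648, 534.273, 231.329] pointing down, gripper open.
Joint ranges: [-2.72, 2.72], [-0.84, 1.66], [-1.02, 1.22], [-1.77, 2.12], [-1.37, 1.28], [-3.14, 3.14]. Speed limits (rad/s): [2.57, 2.57, 3.14, 3.14, 3.14, 3.14].

INTERFACE

Orientations are given as [roll, pitch, yaw] about the fixed x, y, z axes, in that order (R = Rz(yaw) Ry(pitch) Rx(roll)).
In Python, from rig import manip, optics, workorder gives the robot as it stands.
- The arm moves only by the tool apply_moves, never from a script. Its argument "commands" is a list of rows, each a list of 5 numbers: the shift along the world's x, y, z in m, then the turn about the world's z in rad, then the closure, from 0 (fully open) to 1 (shut). In form: [[tx, ty, tz, yaw, hand], ...]. A call has 1 to 5 rows; each row shifts and turns the commanded pose from where the row before left it; what a row does not reach is not made up. A row lasts 1/8 s, in which the tool goes at most 62.5 mm and 10.7 degrees, less where a joint would pass 70% of its speed; a pose out of reach is approached as far as the arm can. A call is refused whole if a number of a shift passes 0.0625 or a number of a turn 0.188, either way. A call with a gripper value outside its range is refused whole. The fingers move at their own pace and stop on an object; "force" is the grip in N (left out, the last holds). Time passes only in rows, so rows that do not move let the fingers close. It gives the time, the measured TCP pose, the force and the opening at its end, in the units of the state.
- manip.read_state(): the state, without advancing time (a new reading comes with each control period).
- optics.get_image(name): name is "scene" or "top" or "wrist"; returns (picture, depth): 420x560x3 uint8, red, green, blue; 420x560 float32, mm along the optical axis (not along the pixel's ray), 0 where there is no reading.
- optics.camera_info(name): a dict with "K" (3x3 intrinsics, pixels), "eye" and "orientation" of the camera in the world; the wrist camera has in their place "T_tool_cam" (4x4, takes a point from camera to tool coordinates, whose origin is the TCP and whose axes are the flange's). Camera axes: x right, y down, z forward; pixel columns grow to the right and rows downward; lengths in mm; the calibration is good to about 2 mm. A picture is of the moment at which its call begins: read the wrist's pose just before it. camera_info takes no time and is no camera call.
- workorder.finish_job(): hands the job in, once; it reports no verdict.
The state is a dict: "time": time; "joints": joint angles; "joint_velocities": joint speeds; "joint_torque": joint torques, N m; "position": TCP position; "ee_rot": TCP orientation; "contact_force": force on the tool from outside, world axes, zero at the start; "ft_torque": the same for the moment, N m; "gripper_width": opening from 0.0 (shut) to 1.0 (fully open).
Only numpy, scipy, OpenCV 4.12 (cv2) and the standard library are available. Lean on these libraries where they do the work, as an engineer would, in place of code of your own. Each camera call takes 0.05 s, during which the arm holds its last target. There are 200 camera calls.

## Working session

There is one attempt and no reset: what is moved stays moved. The work goes in short steps, Python scripts to look and compute and a tool call to move; the robot and the scene stay as the last step left them, time stands still between calls to the robot, and variables do not carry over. Pictures are saved under pics/ and viewed, about 8 in all and at most 12, crops included, and the job is handed in when it is done.

Besides the shell and the picture viewer there is one more tool, called after "Request:" by a JSON object that holds its "name" and its "arguments". apply_moves: Moves the arm, as the interface text tells. Its arguments: {"type":"object","properties":{"commands":{"type":"array"},"force":{"type":"number"}},"required":["commands"]}

```bash
mkdir -p pics
cat > h.py <<'E'
import numpy as np, cv2
from rig import manip, optics, workorder
def save(n,im,s=1): cv2.imwrite(f'pics/{n}.png',cv2.resize(im[...,::-1],None,fx=s,fy=s,interpolation=cv2.INTER_CUBIC))
E
python3 - <<'E'
from h import *
print(manip.read_state())
for n in("scene","top"):
    im,d=optics.get_image(n); np.savez(f'{n}0.npz',im=im,d=d); save(n+'0',im); print(n,optics.camera_info(n))
E
```

```text
{'time': 0.0, 'joints': array([1.08168506e+00, 3.78083542e-01, 7.96569300e-02, 1.27437686e+00,
       6.07399821e-06, 1.46049049e+00]), 'joint_velocities': array([ 0.00024702,  0.0007914 , -0.00027623,  0.00011685, -0.00033346,
       -0.00035736]), 'joint_torque': array([ 6.82002064e-04, -4.63602662e+01,  2.69877702e+01,  2.08083505e-02,
        1.10141107e-04, -2.19046899e-05]), 'position': array([212.33843205, 533.67737778, 230.36117871]), 'ee_rot': array([-3.13959838e+00, -2.26987852e-04,  2.76278699e+00]), 'contact_force': array([-0.21086567, -0.8794714 , -0.44197091]), 'ft_torque': array([ 0.02402303, -0.02865635,  0.0446937 ]), 'gripper_width': 0.9968606071055874}
scene {'K': array([[383.20504255,   0.        , 277.93400014],
       [  0.        , 383.20504255, 209.5086337 ],
       [  0.        ,   0.        ,   1.        ]]), 'eye': array([-214.62574176, -573.12164381,  740.36206509]), 'orientation': array([-2.16510905, -0.02448974, -0.86415891])}
top {'K': array([[400.0395388 ,   0.        , 279.68846325],
       [  0.        , 400.0395388 , 212.82879986],
       [  0.        ,   0.        ,   1.        ]]), 'eye': array([ 466.75353262,   47.8888068 , 1318.2277285 ]), 'orientation': array([-3.06438057,  0.01508867, -1.57321526])}
```

View pics/scene0.png

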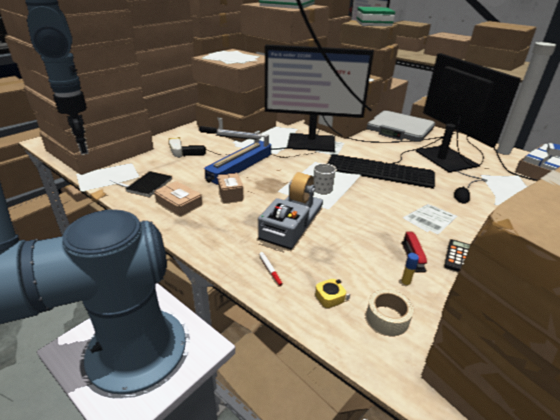

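View pics/top0.png

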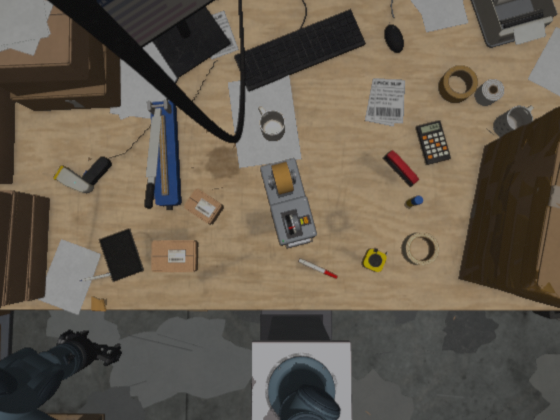

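The scene shows the dispenser at about (290,215). In the top view it is at about (288,205), with the front facing the robot and the roll behind at (283,178); the wheel is near (292,222) and the orange/yellow tab near (305,220). Next I'll get its pose from depth.

```bash
cat >> h.py <<'E'
from scipy.spatial.transform import Rotation as Rn
def cam(n,st=None):
    c=optics.camera_info(n)
    if n=='wrist':
        T=np.eye(4);T[:3,:3]=Rn.from_euler('xyz',st['ee_rot']).as_matrix();T[:3,3]=st['position']
        T=T@c['T_tool_cam'];return c['K'],T[:3,:3],T[:3,3]
    return c['K'],Rn.from_euler('xyz',c['orientation']).as_matrix(),np.array(c['eye'])
def rays(uv,K,R,e,z):
    uv=np.atleast_2d(uv).astype(float); d=np.c_[(uv-K[:2,2])/K[0,0],np.ones(len(uv))]@R.T
    return e+d*((z-e[2])/d[:,2])[:,None]
def cloud(d,K,R,e):
    v,u=np.indices(d.shape); p=np.stack([(u-K[0,2])/K[0,0]*d,(v-K[1,2])/K[1,1]*d,d],-1)
    return p@R.T+e
E
python3 - <<'E'
from h import *
f=np.load('top0.npz');im,d=f['im'],f['d'];C=cam('top');P=cloud(d,*C)
sub=P[150:260,250:330];
print(sub[100,5],sub[5,5])
m=np.zeros(d.shape,np.uint8);z=P[...,2];m[150:260,250:330]=((z>70)&(z<95)&(d>0))[150:260,250:330]
n,l,s,_=cv2.connectedComponentsWithStats(m);print(s[1:])
k=1+np.argmax(s[1:,4]);print(np.median(z[l==k]))
m2=np.zeros_like(m);m2[150:260,250:330]=(z>40)[150:260,250:330]
for mm,h in((l==k,85),(m2,85)):
    v,u=np.nonzero(mm);p=rays(np.c_[u,v],*C,h)[:,:2].astype(np.float32);r=cv2.minAreaRect(p);print(r,cv2.boxPoints(r).round(0).tolist())
hsv=cv2.cvtColor(im,cv2.COLOR_RGB2HSV)
for nm,a,b in(('orange',8,20),('yellow',22,34)):
    mm=(hsv[...,0]>=a)&(hsv[...,0]<=b)&(hsv[...,1]>150)&(hsv[...,2]>120);mm[:200]=0;mm[250:]=0;mm[:,:270]=0;mm[:,320:]=0
    v,u=np.nonzero(mm);print(nm,len(u),u.mean(),v.mean(),rays([u.mean(),v.mean()],*C,95))
save('topc',im[150:260,250:330],5)
E
```

```text
[446.6489262  148.7969199    1.84690024] [762.78113988 149.54815695   1.72357338]
[[ 272  171    1    1    1]
 [ 293  179    1    1    1]
 [ 294  181    2    1    2]
 [ 272  187    2    1    2]
 [ 277  190    1    1    1]
 [ 279  194    1    1    1]
 [ 270  196   47   52 1410]
 [ 292  217    1    1    1]
 [ 286  221    1    2    2]
 [ 293  221    1    1    1]
 [ 287  225    1    1    1]
 [ 294  225    1    1    1]
 [ 288  229    1    1    1]]
85.51090085354076
((534.393310546875, 23.836647033691406), (143.16123962402344, 119.2509765625), 14.730484962463379) [[450.0, 63.0], [480.0, -52.0], [619.0, -16.0], [588.0, 100.0]]
((593.5757446289062, 45.64960479736328), (227.33522033691406, 339.8895263671875), 86.17967224121094) [[416.0, -56.0], [756.0, -79.0], [771.0, 148.0], [432.0, 170.0]]
orange 20 305.35 219.6 [[540.37951387 -12.37148489  95.        ]]
yellow 9 301.22222222222223 221.11111111111111 [[5.35790083e+02 2.82173678e-01 9.50000000e+01]]
```

View pics/topc.png

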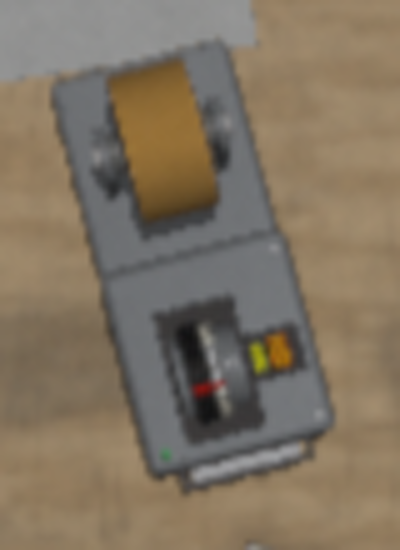

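The crop shows the dispenser yawed about 15° to the left. The red line is on the front part of the wheel at crop (207,388), with the yellow patch at (260,358) and the orange tab at (280,350). Now I'll move above the wheel, turning the tool to yaw ≈ π+0.257.

Request:
{"name": "apply_moves", "arguments": {"commands": [[0.03,-0.05,0.006,0.13,1],[0.03,-0.05,0.006,0.13,1],[0.03,-0.05,0.006,0.13,1],[0.03,-0.05,0.006,0.13,1],[0.03,-0.05,0.006,0.116,1]], "force": 20}}

```text
time: 0.72
position: [363.1, 282.5, 261.2]
ee_rot: [-3.142, -0.0, -2.88]
contact_force: [0.9, 0.2, -0.2]
gripper_width: -0.001
```

Request:
{"name": "apply_moves", "arguments": {"commands": [[0.025,-0.052,0,0,1],[0.025,-0.052,0,0,1],[0.025,-0.052,0,0,1],[0.025,-0.052,0,0,1],[0.025,-0.052,0,0,1]]}}

```text
time: 1.35
position: [487.9, 22.5, 261.0]
ee_rot: [3.141, -0.0, -2.885]
contact_force: [0.6, 0.3, -0.0]
gripper_width: -0.002
```

Run:
```python
from h import *
s=manip.read_state();print({k:s[k] for k in('time','position','ee_rot','contact_force','gripper_width','joints')})
c=optics.camera_info('wrist');print(c['T_tool_cam'].round(2),c['K'][0,0])
im,d=optics.get_image('wrist');np.savez('w1.npz',im=im,d=d,position=s['position'],ee_rot=s['ee_rot']);save('w1',im)
```

```text
{'time': 1.35, 'position': array([487.9154739 ,  22.48007366, 261.02558931]), 'ee_rot': array([ 3.14107844e+00, -3.63789971e-04, -2.88457481e+00]), 'contact_force': array([ 0.61471658,  0.33820614, -0.03060548]), 'gripper_width': -0.002102527494014617, 'joints': array([-8.41552962e-02,  1.94086179e-01, -9.18387756e-02,  1.28538625e+00,
        3.62857243e-04, -3.41173137e-01])}
[[  -0.     -0.96   -0.26   65.73]
 [   1.     -0.     -0.      0.24]
 [   0.     -0.26    0.96 -142.64]
 [   0.      0.      0.      1.  ]] 341.8851196602843
```

View pics/w1.png

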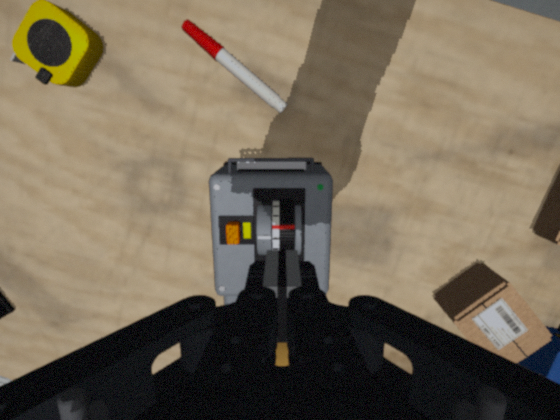

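Wrist view: the wheel spans about (258-302, 190-255), with the red line at (283,228). The orange tab is at (233,232), the yellow patch at (247,230), and the fingertips are at (283,255). The carton, marker and tape measure are clear. I'll fit the deck from here.

```bash
cat >> h.py <<'E'
def deck(f):
    C=cam('wrist',f);P=cloud(f['d'],*C);hsv=cv2.cvtColor(f['im'],cv2.COLOR_RGB2HSV)
    return C,P,hsv
E
python3 - <<'E'
from h import *
f=np.load('w1.npz');C,P,hsv=deck(f);z=P[...,2]
m=(abs(z-85)<5)&(f['d']>0);m[:, :180]=0;m[:,360:]=0;m[:150]=0;m[290:]=0
print('deck z',np.median(z[m]))
L=[];R=[];
for r in range(185,240):
    u=np.nonzero(m[r])[0];L.append((u.min()-.5,r));R.append((u.max()+.5,r))
T=[(c,np.nonzero(m[:,c])[0].min()-.5) for c in range(222,320)]
fit=[]
for q in(L,R,T):
    p=rays(q,*C,85)[:,:2].astype(np.float32);vx,vy,x,y=cv2.fitLine(p,cv2.DIST_HUBER,0,.01,.01).ravel();fit.append((vx,vy,x,y));print(np.degrees(np.arctan2(vy,vx)),x,y)
yaw=np.mean([np.arctan(fit[i][1]/fit[i][0]) for i in(0,1)]);ex=np.array([np.cos(yaw),np.sin(yaw)]);ey=np.array([-ex[1],ex[0]])
a,b,t=[np.array(q[2:]) for q in fit];print('width',(b-a)@ey)
yc=((a@ey)+(b@ey))/2; x0=t@ex+130
O=ex*x0+ey*yc;print('yaw',yaw,'O',O,'wheel',O-75*ex+12*ey)
def loc(uv,h): p=rays(uv,*C,h)[:,:2]-O;return np.c_[p@ex,p@ey].round(1)
for nm,lo,hi,h in(('orange',5,19,99),('yellow',22,34,86),('red',0,4,110)):
    mm=(hsv[...,0]>=lo)&(hsv[...,0]<=hi)&(hsv[...,1]>150)&(hsv[...,2]>90);mm[:190]=0;mm[260:]=0;mm[:,:215]=0;mm[:,325:]=0
    v,u=np.nonzero(mm);print(nm,len(u),u.min(),u.max(),v.min(),v.max(),loc([u.mean(),v.mean()],h),np.median(P[mm],0))
np.savez('pose.npz',yaw=yaw,O=O)
save('w1c',f['im'][150:270,200:340],5)
E
```

```text
deck z 85.18359545335574
14.791736 525.6012 -39.268177
14.903859 498.0111 74.11958
-75.26882 476.61945 10.834643
width 116.67175
yaw 0.25914294 O [602.9567    41.590088] wheel [527.386     33.970493]
orange 244 225 239 223 243 [[-76.3 -35.9]] [538.5968471  -12.68027447  99.3323731 ]
yellow 137 242 250 222 238 [[-75.7 -23.7]] [535.56863366  -0.5619897   86.45462768]
red 67 272 294 225 228 [[-86.8  12.8]] [516.09531267  32.00795791 109.09164415]
```

View pics/w1c.png

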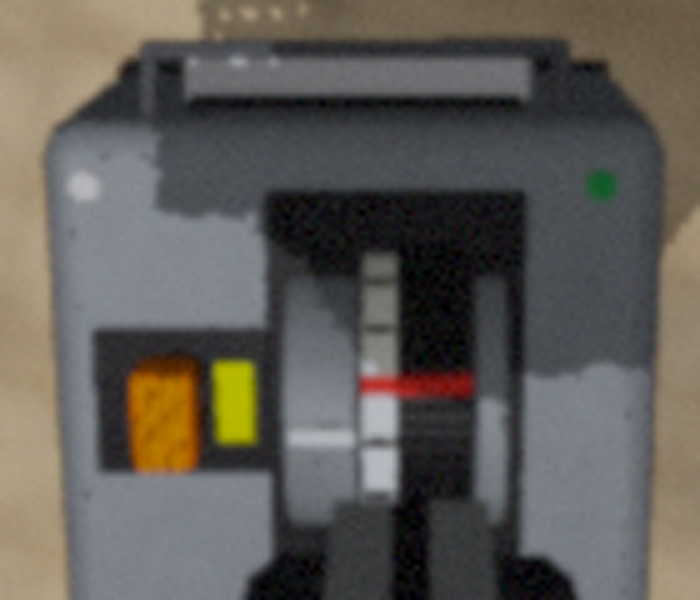

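The red line at crop (415,385) lies one tick before the white pointer at (320,437). The tick at (380,440) is the one now beside the pointer, so one click is needed. Wheel crown ≈ (527.4, 34.0, 111). I'll descend to just above it, starting 5.5 mm towards the front.

Request:
{"name": "apply_moves", "arguments": {"commands": [[0.034,0.01,-0.03,0,1],[0,0,-0.05,0,1],[0,0,-0.05,0,1],[0,0,-0.012,0,1],[0,0,0,0,1]]}}

```text
time: 2.02
position: [521.2, 34.4, 119.4]
ee_rot: [3.141, -0.001, -2.884]
contact_force: [0.4, 0.4, -0.1]
gripper_width: -0.003
```

Run:
```python
from h import *
s=manip.read_state();print({k:s[k] for k in('time','position','ee_rot','contact_force')})
```

```text
{'time': 2.025, 'position': array([521.16446002,  34.42385803, 119.36184719]), 'ee_rot': array([ 3.14105874e+00, -1.28564689e-03, -2.88433421e+00]), 'contact_force': array([ 0.36772771,  0.42554894, -0.14676391])}
```

Request:
{"name": "apply_moves", "arguments": {"commands": [[0.001,-0.002,-0.006,0,1],[0,0,-0.002,0,1],[0,0,-0.001,0,1],[0,0,0,0,1]]}}

```text
time: 2.52
position: [523.3, 32.2, 111.0]
ee_rot: [-3.141, 0.001, -2.884]
contact_force: [0.6, 0.7, 0.9]
gripper_width: -0.003
```

Request:
{"name": "apply_moves", "arguments": {"commands": [[0,0,-0.001,0,1],[0,0,-0.001,0,1],[0,0,0,0,1]]}}

```text
time: 2.9
position: [523.5, 32.2, 109.2]
ee_rot: [-3.141, 0.002, -2.884]
contact_force: [-1.1, -0.3, 6.9]
gripper_width: 0.002
```

Request:
{"name": "apply_moves", "arguments": {"commands": [[0.0022,0.0006,0,0,1],[0.0022,0.0006,0,0,1],[0.0022,0.0006,0,0,1]]}}

```text
time: 3.28
position: [527.8, 33.5, 108.5]
ee_rot: [-3.141, -0.003, -2.885]
contact_force: [-5.8, -1.9, 8.1]
gripper_width: -0.001
```

Request:
{"name": "apply_moves", "arguments": {"commands": [[0.0022,0.0006,0,0,1],[0.0022,0.0006,0,0,1],[0,0,0,0,1]]}}

```text
time: 3.65
position: [534.5, 35.2, 109.2]
ee_rot: [-3.141, 0.002, -2.884]
contact_force: [-1.3, 0.3, 5.9]
gripper_width: -0.003
```

Request:
{"name": "apply_moves", "arguments": {"commands": [[0,0,0.005,0,1],[0,0,0.03,0,1],[-0.01,-0.003,0.06,0,1],[-0.03,-0.01,0.04,0,1],[0,0,0,0,1]]}}

```text
time: 4.28
position: [494.1, 21.9, 246.7]
ee_rot: [-3.14, 0.005, -2.885]
contact_force: [0.9, -0.3, 0.3]
gripper_width: 0.001
```

Run:
```python
from h import *
s=manip.read_state();print({k:s[k] for k in('time','position','ee_rot','contact_force')})
im,d=optics.get_image('wrist');np.savez('w2.npz',im=im,d=d,position=s['position'],ee_rot=s['ee_rot']);save('w2c',im[150:270,200:340],5)
```

```text
{'time': 4.275, 'position': array([494.11740644,  21.92323534, 246.73283057]), 'ee_rot': array([-3.13992985,  0.00508523, -2.88503426]), 'contact_force': array([ 0.86045644, -0.25423728,  0.32930303])}
```

View pics/w2c.png

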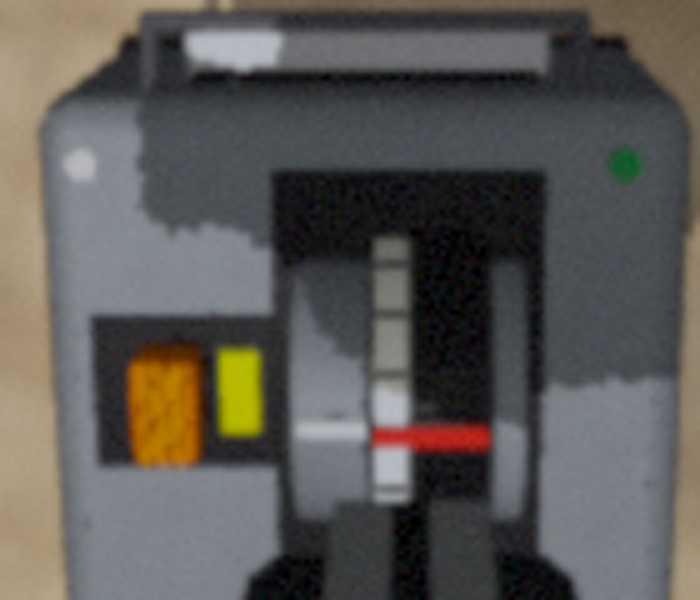

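The red line at crop (430,437) now stands beside the white pointer at (330,430). Next is the orange tab: its centre is at local (-76,-36), so I'll go to local (-76,-62), world ≈ (545,-38), and then down to z ≈ 90.

Request:
{"name": "apply_moves", "arguments": {"commands": [[0.026,-0.03,-0.02,0,1],[0.026,-0.03,-0.03,0,1],[0,0,-0.05,0,1],[0,0,-0.04,0,1],[0,0,0,0,1]]}}

```text
time: 4.95
position: [541.2, -36.8, 98.2]
ee_rot: [3.137, -0.01, -2.884]
contact_force: [0.5, 0.2, 0.1]
gripper_width: -0.001
```

Request:
{"name": "apply_moves", "arguments": {"commands": [[0,0,0,0,1],[0,0,0,0,1]]}}

```text
time: 5.2
position: [547.3, -37.9, 105.2]
ee_rot: [-3.14, 0.003, -2.884]
contact_force: [1.1, -0.1, -0.6]
gripper_width: -0.002
```

Request:
{"name": "apply_moves", "arguments": {"commands": [[-0.001,0,-0.008,0,1],[0,0,-0.007,0,1],[0,0,0,0,1],[-0.0015,0.0058,0,0,1],[0,0,0,0,1]]}}

```text
time: 5.82
position: [543.1, -31.5, 88.5]
ee_rot: [3.142, 0.0, -2.884]
contact_force: [-0.1, -0.8, 0.5]
gripper_width: 0.001
```

Request:
{"name": "apply_moves", "arguments": {"commands": [[-0.0005,0.0019,0.001,0,1],[-0.0005,0.0019,0,0,1],[-0.0005,0.0019,0,0,1],[-0.0005,0.0019,0,0,1]]}}

```text
time: 6.32
position: [541.3, -24.4, 89.5]
ee_rot: [-3.141, 0.0, -2.885]
contact_force: [-0.5, -1.0, 2.4]
gripper_width: -0.001
```

Request:
{"name": "apply_moves", "arguments": {"commands": [[-0.0005,0.0019,0,0,1],[-0.0005,0.0019,0,0,1],[0,0,0,0,1]]}}

```text
time: 6.7
position: [540.4, -21.0, 89.5]
ee_rot: [-3.14, 0.0, -2.884]
contact_force: [-0.0, -4.5, 0.4]
gripper_width: -0.003
```

Request:
{"name": "apply_moves", "arguments": {"commands": [[-0.0005,0.0019,0,0,1],[-0.0005,0.0019,0,0,1],[0,0,0,0,1]]}}

```text
time: 7.08
position: [540.3, -20.5, 89.7]
ee_rot: [-3.133, -0.0, -2.886]
contact_force: [2.1, -13.4, -0.4]
gripper_width: 0.001
```

Request:
{"name": "apply_moves", "arguments": {"commands": [[-0.0005,0.0019,0,0,1],[0,0,0,0,1]]}}

```text
time: 7.32
position: [540.3, -20.3, 89.8]
ee_rot: [-3.13, -0.001, -2.887]
contact_force: [2.6, -17.7, -1.2]
gripper_width: 0.0
```

Blocked at about 15 N. That could be the stop, so I'll back off and look.

Request:
{"name": "apply_moves", "arguments": {"commands": [[0.002,-0.008,0,0,1],[0.003,-0.012,0,0,1],[0,0,0.03,0,1],[-0.02,0.01,0.06,0,1],[-0.03,0.02,0.05,0,1]]}}

```text
time: 7.95
position: [494.1, -4.9, 229.3]
ee_rot: [3.14, 0.001, -2.885]
contact_force: [0.6, 0.3, 0.4]
gripper_width: -0.001
```

Request:
{"name": "apply_moves", "arguments": {"commands": [[0,0.015,0.01,0,1],[0,0,0,0,1],[0,0,0,0,1]]}}

```text
time: 8.32
position: [493.7, 9.8, 236.0]
ee_rot: [3.14, -0.003, -2.884]
contact_force: [0.7, 0.5, 0.2]
gripper_width: 0.001
```

Run:
```python
from h import *
s=manip.read_state();print({k:s[k] for k in('time','position','ee_rot','contact_force')})
im,d=optics.get_image('wrist');f=dict(im=im,d=d,position=s['position'],ee_rot=s['ee_rot']);save('w3c',im[140:270,190:350],5)
q=np.load('pose.npz');O=q['O'];a=float(q['yaw']);ex=np.array([np.cos(a),np.sin(a)]);ey=np.array([-ex[1],ex[0]])
C,P,hsv=deck(f)
for nm,lo,hi,h in(('orange',5,19,99),('yellow',22,34,86),('green',45,85,86),('red',0,4,110)):
    mm=(hsv[...,0]>=lo)&(hsv[...,0]<=hi)&(hsv[...,1]>150)&(hsv[...,2]>60);mm[:140]=0;mm[270:]=0;mm[:,:190]=0;mm[:,350:]=0
    v,u=np.nonzero(mm)
    if len(u):p=rays([u.mean(),v.mean()],*C,h)[0,:2]-O;print(nm,len(u),u.mean(),v.mean(),p@ex,p@ey)
```

```text
{'time': 8.325, 'position': array([493.67699421,   9.83841669, 235.95127529]), 'ee_rot': array([ 3.14042367e+00, -2.82559884e-03, -2.88422898e+00]), 'contact_force': array([0.73810949, 0.51655447, 0.19581913])}
orange 302 255.0496688741722 239.48675496688742 -77.60639317424108 -25.821467991816423
green 157 255.38853503184714 230.63694267515925 -81.34410946795873 -26.40863043451136
red 100 300.98 246.76 -75.04264762924393 13.448981159170078
```

View pics/w3c.png

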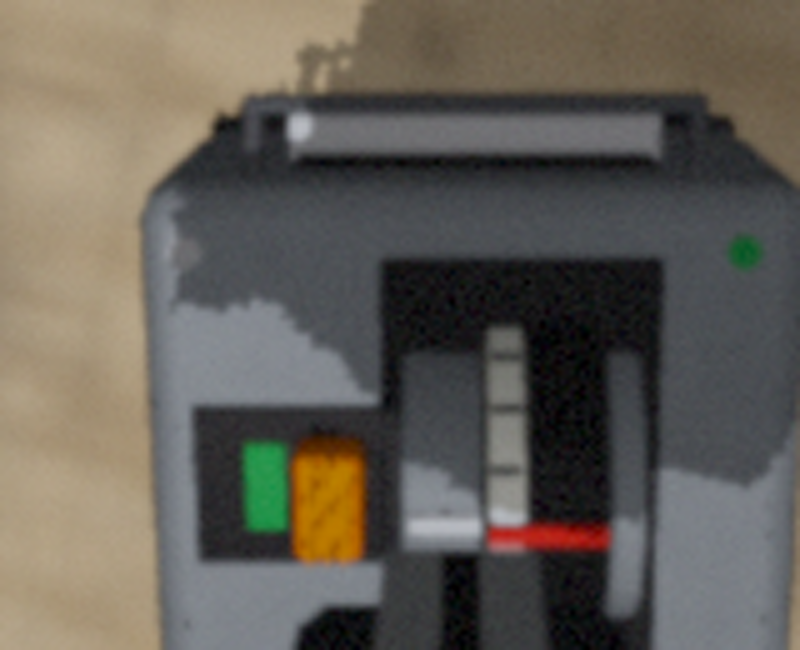

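The green patch at crop (265,487) is fully visible, and the tab has travelled from y -35.9 to -25.8 (10 mm). The red line is at local x = -75.0, beside the pointer. The hand is clear and contact force is about 0, so I'm handing in.

```bash
python3 -c "
from rig import workorder
print(workorder.finish_job())"
```

```text
the job is handed in; nothing more can be done
None
```

The wheel is set to the red line and locked, and I handed the job in at about 8.4 s.

- **Wheel:** I laid the closed fingertips on the crown and pressed with about 6–8 N. One 11.4 mm stroke away from the front rolled it one click. The red line now measures at x = -75.0 mm, which is the crown, beside the white pointer.
- **Lock slide:** I pushed the orange slide in until it stopped. It moved about 10.1 mm and the green patch shows fully. I pushed a little past the stop, so the force peaked at about 18 N there against the 2 N it needs to move.
- **Hand:** it is about 125 mm above the wheel, with the force reading back at its no-contact level (under 1 N).

No check failed or disagreed. I planned paths clear of the other items on the bench and felt no unexpected contact, but I did not take a final picture to confirm they had not moved.

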